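# Put the flat steel lid on the tea caddy

## Task

Please close the open dark wooden caddy with its flat steel lid. The lid lies between the rails of the bamboo rest, where fingers cannot get at its edges: press lightly on top (the weight of a kilo is plenty) and slide it along until its tab end stands out about three centimetres past the open left-hand end, still lying flat, then take it by the sides of the tab end, lift it and lay it gently on the caddy, lined up with the box and with the tab end jutting out, so that the whole mouth is closed, and let go. Do not press hard, do not let the lid fall off the rest, and leave the caddy and the other things where they stand.

Things in the scene. Friction and masses are not known exactly. Their poses are not given: they have to be found in the camera images.
- lid: flat bare steel lid, 130 x 66 x 2.5 mm, about 140 g, loose. Origin: on the underside, on the long middle line, 50 mm from the plain end, 80 mm from the tab end (dark round mark): the point that belongs over the middle of the caddy. +x to the tab end, z up. Slides on the rest with friction about 0.3, less than fingertips on it. Rigid: 1 mm too deep is over 10 N; over 18 N is too hard
- tab_end (a point): middle of the lid's tab-end edge, 80 mm from the lid's origin along its +x, at mid thickness; the tab is gripped across the full 66 mm width, about 16 mm short of this edge
- rest: bamboo rest fixed on the worktop, 124 mm (its x) by 240 mm (its y): floor 14 mm thick, two rails 26 mm wide and 8 mm higher, a 72 mm channel between. Origin: centre of underside. Bar 12 mm wide at y = -120 mm, open at its left-hand end y = +120 mm, where the last 42 mm of floor ramp up to a sill 1 to 3 mm high, different each time; beyond is the worktop. The tab points to its +y
- caddy: open dark wooden box, 58 mm (its x) by 94 mm (its y), 60 mm high, walls and floor 6 mm, mouth 46 x 82 mm, loose, 0.45 kg, standing on the worktop. Origin: centre of its underside, z up
- caddy_mouth (a point): centre of the caddy's mouth, level with its rim, 60 mm above its underside
- tin: tin can, 75 mm in diameter, 58 mm high, loose bystander on the worktop; origin: centre of its underside
- lemon: lemon, 72x57x58 mm, loose bystander on the worktop behind the rest; origin: centre of its underside
- garlic: garlic bulb, 48x50x51 mm, loose bystander on the worktop in front of the rest; origin: centre of its underside
Things that resemble listed ones, but are neither listed nor needed, are in the scene too. Leave any green look-alike of the caddy alone.

How it is judged (in metres and radians):
On the way, in this order (a step that is already met when the one before it is completed fails the run):
1. the tab end stands at least 22 mm out past the rest's open end, the lid still lying flat on the rest (y of tab_end in the frame of rest above 0.142 m and angle between lid's own z axis and vertical below 0.06 rad and height (world z) of lid between 0.01 and 0.02 m and contact force between lid and rest above 0.1 N), for 0.2 s.
2. the lid is held up clear of the rest in the fingers (height (world z) of lid above 0.045 m and contact force between the fingers and lid above 1 N), for 0.2 s.
At the end, for the whole second after the job is handed in: The lid lies level (within 0.06 rad) and at rest on the rim of the upright caddy, its origin within 7 mm of the middle of the mouth and its length lined up with the caddy's within 0.1 rad, released; the caddy stands within 30 mm of its starting place and tin, lemon and garlic within 20 mm of theirs (horizontal distance between lid and caddy_mouth below 0.007 m and angle between the x axis of lid and the y axis of caddy, either way round below 0.1 rad and z of lid in the frame of caddy_mouth between -0.004 and 0.004 m and angle between each of lid, caddy's own z axis and vertical below 0.06 rad and height (world z) of caddy below 0.005 m and contact force between lid and caddy above 0.2 N and linear speed of lid below 0.02 m/s and distance of caddy from where it was at the start of the episode below 0.03 m and distance of each of tin, lemon, garlic from where it was at the start of the episode below 0.02 m); the robot touches nothing.
It fails at once if the lid is pressed against the rest with more than 18 N (contact force between lid and rest above 18 N).
It fails at once if the lid is pressed on the caddy with more than 25 N (contact force between lid and caddy above 25 N).
It fails at once if the lid falls off the rest onto the worktop (height (world z) of lid below 0.006 m).
It fails at once if the caddy is shoved more than 30 mm or tipped (distance of caddy from where it was at the start of the episode above 0.03 m or angle between caddy's own z axis and vertical above 0.3 rad).
It fails at once if tin, lemon or garlic is moved more than 20 mm (distance of any of tin, lemon, garlic from where it was at the start of the episode above 0.02 m).
It also fails if it takes over 64 s, if anything falls off the work surface, if the arm or the gripper's body presses on something with over 40 N, if the wrist force passes 120 N, or if a joint passes its speed limit or range.

## Robot

A 7-joint arm with a two-finger parallel gripper is mounted at the origin on a cart in front of the work surface, level with it; the furniture and walls round the work are solid. World frame = base frame: x ahead of the robot, y to its left, z up, the work surface at z = 0. Lengths are in m, angles in degrees, forces in N, time in s.
With the tool pointing down it reaches from about 0.425 to 0.8 m from the base axis. Payload 8.3 kg.
Tool frame: the origin (TCP) lies on the centre line of the jaws, within the pads' length; the fingertips stand 8 mm ahead of it and the grasp point (between the pads) lies 11 mm behind it; z points along the fingers, y is the line along which they close (so a half turn about z gives the same grasp; the last joint's range is limited). The gripper opens to 85 mm and grips with 20 to 120 N. Pads are 22 mm wide; open, the fingers measure 114 mm over their backs; the gripper's body (76 mm by 85 mm) begins 54 mm behind the grasp point. The pads swing forward as they close: fully open they stand 13 mm farther back than shut.
Start: joints at [-70.812, 21.967, 0.94, 78.501, -0.361, 79.538, -2.664], TCP at [0.242, 0.576, 0.205] pointing down, gripper open.
Joint ranges: [-169.22, 169.22], [-14.56, 117.87], [-87.37, 89.26], [10.42, 133.3], [-82.24, 262.24], [0.94, 117.77], [-172.7, 172.7]. Speed limits (degrees/s): [136.94, 136.94, 172.46, 172.46, 180, 180, 180].

## Interface

Orientations are given as a 3x3 rotation matrix whose columns are the frame's x, y, z axes.
In Python, from cell import manip gives the robot as it stands. The module is installed in compiled form; this text tells all that it offers.
- The arm moves only by the shell command python3 -m creep 'ROWS'. ROWS is JSON, one flat list of numbers, 7 for each row, row after row: the opening, from 0 (shut) to 1 (fully open), then the shift along the tool's x, y, z normalised to -1 to 1, where 1 is 30 cm, then the turn, a rotation vector about the tool's x, y, z normalised to -1 to 1, where 1 is 30 degrees. In form: [gripper, x, y, z, wx, wy, wz, gripper, x, y, z, wx, wy, wz, ...]. A call has exactly 5 rows; each row shifts and turns the commanded pose from where the row before left it, along the tool's axes as they then stand; what a row does not reach is not made up. A row lasts 1/10 s, in which the tool goes at most 50 mm and 8.59 degrees, less where a joint would pass 70% of its speed; a pose out of reach is approached as far as the arm can. A call with a number of a shift or a turn outside -1 to 1 is refused whole. A call with a gripper value outside its range is refused whole. The fingers move at their own pace and stop on an object; the grip force is fixed at half the most. Time passes only in rows, so rows that do not move let the fingers close, or fill a call up. It gives the time, the measured TCP pose, the force, the opening and the grip force at its end, in the units of the state.
- manip.read_state(): the state, without advancing time (a new reading comes with each control period).
- manip.capture(name): name is "scene" or "side" or "wrist"; returns the picture (420x560x3 uint8, red, green, blue); there is no depth.
- manip.calibration(name): a dict with "fx", "fy", "cx", "cy" (pixels), "R" (3x3) and "t" (3): a world point X has camera coordinates R X + t; the wrist camera has in their place "tool_from_camera" (4x4, takes a point from camera to tool coordinates, whose origin is the TCP and whose axes are the flange's). Camera axes: x right, y down, z forward; pixel columns grow to the right and rows downward; lengths in m; the calibration is good to about 2 mm. The wrist camera is an equidistant fisheye: a pixel r from the principal point sees the ray r / f radians off the axis. A picture is of the moment at which its call begins: read the wrist's pose just before it. calibration takes no time and is no camera call.
- manip.close_job(): hands the job in; it is judged then, once.
The state is a dict: "time_s": time; "q": joint angles; "joint_velocities": joint speeds; "joint_efforts": joint torques, N m; "position": TCP position; "eef_rot": TCP orientation; "wrist_force": force on the tool from outside, world axes, zero at the start; "moment": the same for the moment, N m; "width": finger opening in m; "gripper_force": force on a finger pad.
Only numpy, scipy, OpenCV 4.12 (cv2) and the standard library are available. Lean on these libraries where they do the work, as an engineer would, in place of code of your own. Each camera call takes 0.05 s, during which the arm holds its last target. There are 200 camera calls.

## Working session

There is one attempt and no reset: what is moved stays moved. The work goes in short steps, Python scripts to look and compute and a shell command to move; the robot and the scene stay as the last step left them, time stands still between calls to the robot, and variables do not carry over. Pictures are saved under pics/ and viewed, at most 10 in all, crops included, and the job is handed in when it is done.

```bash
mkdir -p pics; python3 - <<'E'
from cell import manip
import cv2,numpy as np
s=manip.read_state();print(s['time_s'],s['position'],s['eef_rot'],s['width'],s['wrist_force'])
for n in("scene","side","wrist"):
    c=manip.calibration(n);print(n,c)
    cv2.imwrite(f'pics/{n}0.png',manip.capture(n)[:,:,::-1])
E
```

```text
0.0 [0.24185647 0.57566993 0.2042376 ] [[-9.21933690e-01  3.87346971e-01 -7.71712036e-04]
 [ 3.87347740e-01  9.21931762e-01 -1.88555478e-03]
 [-1.88980950e-05 -2.03727739e-03 -9.99997925e-01]] 0.08538293407784318 [ 0.20948711 -0.66784034  0.14512025]
scene {'fx': 414.39307789099524, 'fy': 414.39307789099524, 'cx': 267.78502673123535, 'cy': 210.98245192894385, 'R': array([[ 0.67183872, -0.74061427, -0.0111017 ],
       [-0.53837452, -0.47797597, -0.69404023],
       [ 0.50870975,  0.47225997, -0.71985062]]), 't': array([-0.38868234,  0.29693543,  0.70971894])}
side {'fx': 388.7895720819546, 'fy': 388.7895720819546, 'cx': 279.733625837249, 'cy': 205.78047452340337, 'R': array([[-0.99961493,  0.02646255,  0.00835063],
       [ 0.00641056,  0.5130216 , -0.85835176],
       [-0.02699823, -0.8579677 , -0.51299369]]), 't': array([0.53839405, 0.06852931, 0.97849029])}
wrist {'fx': 325.19226210127806, 'fy': 325.19226210127806, 'cx': 277.77242432596313, 'cy': 205.10267116776419, 'tool_from_camera': array([[-6.78303188e-04, -9.59094899e-01, -2.83083936e-01,
         7.35258239e-02],
       [ 9.99999770e-01, -6.45947465e-04, -2.07634932e-04,
         4.82628988e-04],
       [ 1.62842531e-05, -2.83084011e-01,  9.59095116e-01,
        -1.68277601e-01],
       [ 0.00000000e+00,  0.00000000e+00,  0.00000000e+00,
         1.00000000e+00]])}
```

View pics/scene0.png

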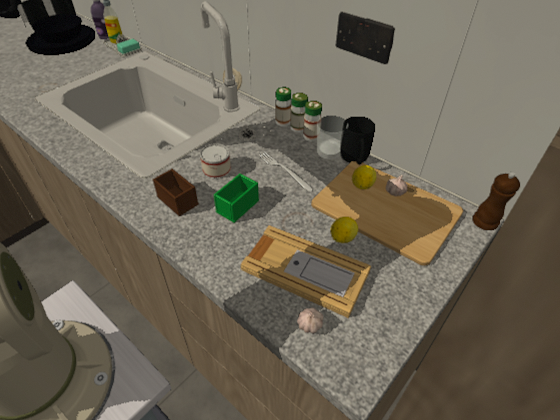

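View pics/side0.png

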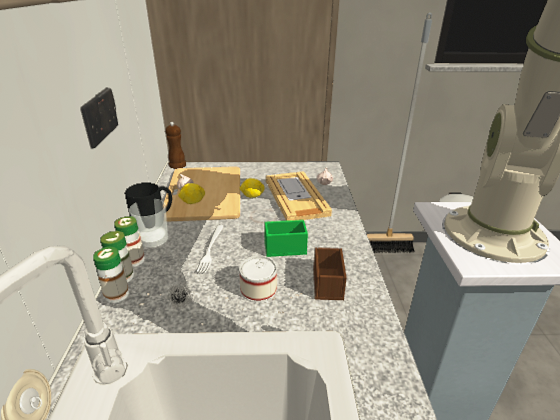

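The scene view shows the dark brown caddy at (176,192) and a green look-alike at (237,198), which I leave alone. The tin is at (215,162), the rest is around (305,270) with the grey lid at (320,273), the lemon is at (344,230) and the garlic at (310,320). Next I enlarge the lid and caddy.

```bash
python3 - <<'E'
import cv2,numpy as np
a=cv2.imread('pics/scene0.png')
c1=cv2.resize(a[220:320,235:375],None,fx=4,fy=4,interpolation=cv2.INTER_CUBIC)
c2=cv2.resize(a[160:222,145:205],None,fx=4,fy=4,interpolation=cv2.INTER_CUBIC)
o=np.zeros((400,800,3),np.uint8);o[:400,:560]=c1;o[:248,560:800]=c2
cv2.imwrite('pics/crop1.png',o)
E
```

```text
(no output)
```

View pics/crop1.png

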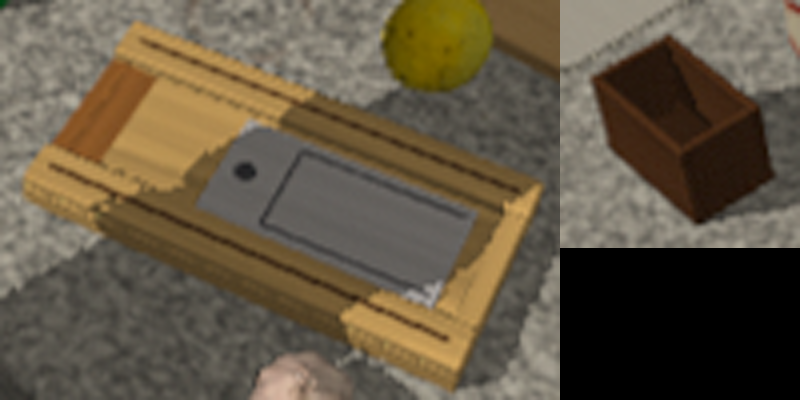

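```bash
cat > h.py <<'E'
import numpy as np,cv2
from cell import manip
def px2w(n,uv,z):
    c=manip.calibration(n);uv=np.atleast_2d(uv).astype(float)
    d=np.c_[(uv[:,0]-c['cx'])/c['fx'],(uv[:,1]-c['cy'])/c['fy'],np.ones(len(uv))]@c['R']
    o=-c['R'].T@c['t'];return o+d*((z-o[2])/d[:,2])[:,None]
def wrist2w(uv,z,s):
    c=manip.calibration('wrist');uv=np.atleast_2d(uv).astype(float)
    p=(uv-[c['cx'],c['cy']])/c['fx'];r=np.linalg.norm(p,axis=1)+1e-9
    d=np.c_[p*(np.sin(r)/r)[:,None],np.cos(r)]
    T=c['tool_from_camera'];R=np.array(s['eef_rot']);o=R@T[:3,3]+s['position'];d=d@T[:3,:3].T@R.T
    return o+d*((z-o[2])/d[:,2])[:,None]
def rect(P):
    P=P[:,:2];e=[np.linalg.norm(P[i]-P[i-1]) for i in range(4)]
    v=(P[1]-P[0])+(P[2]-P[3]);return P.round(4).tolist(),'c',P.mean(0).round(4),'edges',np.round(e,4),'ang(0->1)',np.degrees(np.arctan2(v[1],v[0])).round(1)
E
python3 - <<'E'
from h import *
f=lambda p,z:print(*rect(px2w('scene',p,z)))
f([(370,266.2),(269.5,226),(244.5,257.5),(351,302.5)],.022)
f([(354,273),(297.5,250.5),(284.5,271.2),(343.7,295.7)],.0165)
f([(153,179.2),(172,169.2),(195,186.7),(175.7,198)],.06)
print(px2w('scene',[(296.2,262.9)],.0165),px2w('scene',[(266.5,235),(249.5,258.5)],.016))
for p,z in(((215,162),.03),((344,230),.03),((310,320),.025)):print(px2w('scene',p,z))
E
```

```text
[[0.5707, -0.2897], [0.516, -0.0622], [0.4156, -0.0824], [0.474, -0.3091]] c [ 0.4941 -0.1858] edges [0.0986 0.2339 0.1024 0.2341] ang(0->1) 104.0
[[0.5386, -0.2732], [0.5072, -0.1506], [0.4479, -0.1649], [0.4804, -0.2886]] c [ 0.4935 -0.2193] edges [0.0601 0.1266 0.0611 0.1279] ang(0->1) 104.5
[[0.4179, 0.2212], [0.471, 0.2163], [0.4669, 0.1264], [0.413, 0.1304]] c [0.4422 0.1736] edges [0.0909 0.0534 0.09   0.0541] ang(0->1) -4.8
[[ 0.48005381 -0.16939674  0.0165    ]] [[ 0.49573089 -0.0715168   0.016     ]
 [ 0.42385629 -0.08860354  0.016     ]]
[[0.58210779 0.18728516 0.03      ]]
[[ 0.61022328 -0.19661882  0.03      ]]
[[ 0.39140411 -0.27481125  0.025     ]]
```

```bash
python3 -m creep '[1,0,0,0,0,0,0.253, 1,0,0,0,0,0,0.253, 1,0,0,0,0,0,0.253, 1,0,0,0,0,0,0.253, 1,0,0,0,0,0,0.253]'; python3 -m creep '[1,0,0,0,0,0,0.253, 1,0,0,0,0,0,0.253, 1,-0.155,0.036,0,0,0,0, 1,-0.155,0.036,0,0,0,0, 1,-0.155,0.036,0,0,0,0]'
```

```text
time_s: 0.65
position: [0.242, 0.576, 0.2048]
eef_rot: [[-0.484, 0.875, -0.0], [0.875, 0.484, -0.001], [-0.001, -0.001, -1.0]]
wrist_force: [0.1, 0.9, -0.0]
width: 0.0856
gripper_force: 0.0
time_s: 1.15
position: [0.3078, 0.4471, 0.2047]
eef_rot: [[-0.244, 0.97, -0.0], [0.97, 0.244, -0.001], [-0.001, -0.0, -1.0]]
wrist_force: [0.8, 0.5, 1.0]
width: 0.0852
gripper_force: 0.0
```

```bash
python3 -m creep '[1,-0.155,0.036,0,0,0,0, 1,-0.155,0.036,0,0,0,0, 1,-0.155,0.036,0,0,0,0, 1,-0.155,0.036,0,0,0,0, 1,-0.155,0.036,0,0,0,0]'; python3 -m creep '[1,-0.155,0.036,0,0,0,0, 1,-0.155,0.036,0,0,0,0, 1,0,0,0,0,0,0, 1,0,0,0,0,0,0, 1,0,0,0,0,0,0]'; python3 - <<'E'
from h import *
import json
s=manip.read_state();im=manip.capture('wrist');print(s['time_s'],s['position'],s['eef_rot'],s['wrist_force'])
cv2.imwrite('pics/w1.png',im[:,:,::-1]);json.dump({'position':list(map(float,s['position'])),'eef_rot':np.array(s['eef_rot']).tolist()},open('w1.json','w'))
E
python3 -m creep '[0,-0.153,-0.023,0.0225,0,0,0, 0,-0.153,-0.023,0.0225,0,0,0, 0,-0.153,-0.023,0.0225,0,0,0, 0,-0.153,-0.023,0.0225,0,0,0, 0,-0.153,-0.023,0.0225,0,0,0]';python3 -m creep '[0,-0.153,-0.023,0.0225,0,0,0, 0,-0.153,-0.023,0.0225,0,0,0, 0,-0.153,-0.023,0.0225,0,0,0, 0,0,0,0,0,0,0, 0,0,0,0,0,0,0]'; python3 - <<'E'
from h import *
import json
s=manip.read_state();im=manip.capture('wrist');print(s['time_s'],s['position'],s['eef_rot'],s['wrist_force'],s['width'])
cv2.imwrite('pics/w2.png',im[:,:,::-1]);json.dump({'position':list(map(float,s['position'])),'eef_rot':np.array(s['eef_rot']).tolist()},open('w2.json','w'))
E
```

```text
time_s: 1.65
position: [0.4168, 0.2345, 0.2053]
eef_rot: [[-0.243, 0.97, -0.0], [0.97, 0.243, 0.0], [0.0, -0.0, -1.0]]
wrist_force: [0.9, -0.4, 0.9]
width: 0.0851
gripper_force: 0.0
time_s: 2.15
position: [0.4594, 0.1525, 0.205]
eef_rot: [[-0.245, 0.97, -0.001], [0.97, 0.245, 0.0], [0.0, -0.001, -1.0]]
wrist_force: [-0.3, 0.7, -0.3]
width: 0.0853
gripper_force: 0.0
2.15 [0.45938445 0.15254252 0.20504594] [[-2.44718597e-01  9.69593912e-01 -6.74130645e-04]
 [ 9.69594099e-01  2.44718742e-01  1.41279705e-04]
 [ 3.01956345e-04 -6.19059324e-04 -9.99999763e-01]] [-0.34706419  0.68674482 -0.27351302]
time_s: 2.7
position: [0.4824, -0.0796, 0.1714]
eef_rot: [[-0.247, 0.969, 0.0], [0.969, 0.247, 0.001], [0.0, 0.0, -1.0]]
wrist_force: [-0.0, 0.5, -0.7]
width: 0.0125
gripper_force: 0.0
time_s: 3.2
position: [0.4956, -0.2182, 0.1506]
eef_rot: [[-0.242, 0.97, -0.002], [0.97, 0.242, -0.0], [0.0, -0.002, -1.0]]
wrist_force: [0.5, 0.3, 0.4]
width: -0.0001
gripper_force: 0.0
3.2 [ 0.49560435 -0.21818672  0.15062588] [[-2.42486500e-01  9.70153447e-01 -1.60814490e-03]
 [ 9.70154763e-01  2.42486476e-01 -2.12627398e-04]
 [ 1.83672187e-04 -1.61170871e-03 -9.99998684e-01]] [0.4733655  0.26912646 0.38858461] -0.00012540472567465946
```

View pics/w1.png

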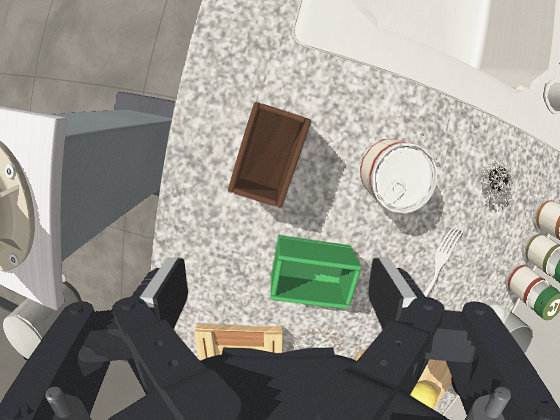

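View pics/w2.png

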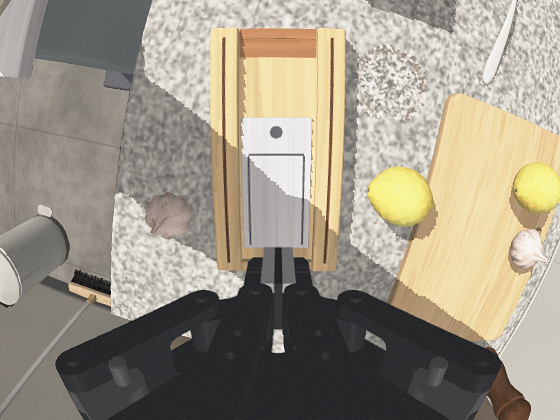

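The wrist views show the following:
- **Caddy (w1):** rim corners at (257,102), (310,120), (281,207) and (230,191).
- **Lid (w2):** corners at (243,118), (312,118), (311,247) and (244,247), with the tab mark at (276,132).
- **Rest (w2):** top corners at (211,28), (346,30), (336,270) and (219,268).

```bash
python3 - <<'E'
from h import *
import json
a=json.load(open('w1.json'));b=json.load(open('w2.json'))
print('caddy',*rect(wrist2w([(230,191),(257,102),(310,120),(281,207)],.06,a)))
print('lid',*rect(wrist2w([(244,247),(243,118),(312,118),(311,247)],.0165,b)))
print('rest',*rect(wrist2w([(219,268),(211,28),(346,30),(336,270)],.022,b)))
R=np.array(b['eef_rot']);
for n,uv,z in(('tab',(277.5,118),.0165),('plain',(277.5,247),.0165),('open end',(278.5,29),.022)):
    w=wrist2w(uv,z,b)[0];print(n,w,(R.T@(w-b['position'])).round(4))
E
```

```text
caddy [[0.4131, 0.1363], [0.419, 0.2278], [0.4721, 0.2235], [0.4666, 0.1325]] c [0.4427 0.18  ] edges [0.0537 0.0917 0.0534 0.0911] ang(0->1) 86.4
lid [[0.4757, -0.2855], [0.4469, -0.1604], [0.5086, -0.1451], [0.5418, -0.2689]] c [ 0.4932 -0.215 ] edges [0.0682 0.1283 0.0636 0.1282] ang(0->1) 104.0
rest [[0.4552, -0.3131], [0.3982, -0.0839], [0.518, -0.056], [0.5735, -0.2859]] c [ 0.4862 -0.1847] edges [0.1213 0.2362 0.123  0.2365] ang(0->1) 103.8
tab [ 0.47783822 -0.15304007  0.0165    ] [ 0.0675 -0.0012  0.1341]
plain [ 0.50871017 -0.27701902  0.0165    ] [-0.0603 -0.0013  0.1341]
open end [ 0.45864646 -0.07224335  0.022     ] [ 0.1505 -0.0003  0.1287]
```

```bash
python3 -m creep '[0,-0.0254,-0.0008,0.096,0,0,0, 0,-0.0254,-0.0008,0.096,0,0,0, 0,-0.0254,-0.0008,0.096,0,0,0, 0,-0.0254,-0.0008,0.084,0,0,0, 0,-0.0254,-0.0008,0,0,0,0]'; python3 -m creep '[0,0,0,0.008,0,0,0, 0,0,0,0.008,0,0,0, 0,0,0,0,0,0,0, 0,0,0,0,0,0,0, 0,0,0,0,0,0,0]'
```

```text
time_s: 3.75
position: [0.5028, -0.2514, 0.0365]
eef_rot: [[-0.248, 0.969, -0.005], [0.969, 0.248, 0.003], [0.005, -0.004, -1.0]]
wrist_force: [0.0, 0.4, 0.3]
width: 0.0002
gripper_force: 0.0
time_s: 4.25
position: [0.5043, -0.2552, 0.0356]
eef_rot: [[-0.244, 0.97, 0.001], [0.97, 0.244, -0.0], [-0.0, 0.001, -1.0]]
wrist_force: [-0.1, -0.3, -0.7]
width: 0.0
gripper_force: 0.0
```

```bash
python3 -m creep '[0,0,0,0.013,0,0,0, 0,0,0,0.012,0,0,0, 0,0,0,0,0,0,0, 0,0,0,0,0,0,0, 0,0,0,0,0,0,0]'; python3 -m creep '[0,0,0,0.003,0,0,0, 0,0,0,0,0,0,0, 0,0,0,0,0,0,0, 0,0,0,0,0,0,0, 0,0,0,0,0,0,0]'
```

```text
time_s: 4.75
position: [0.5038, -0.2555, 0.0274]
eef_rot: [[-0.243, 0.97, -0.0], [0.97, 0.243, -0.0], [-0.0, -0.0, -1.0]]
wrist_force: [-0.1, 0.3, -0.4]
width: 0.0002
gripper_force: 0.0
time_s: 5.25
position: [0.5039, -0.2554, 0.0265]
eef_rot: [[-0.243, 0.97, -0.0], [0.97, 0.243, -0.0], [-0.0, -0.0, -1.0]]
wrist_force: [-0.9, -0.5, 0.1]
width: 0.0002
gripper_force: 0.0
```

```bash
python3 -m creep '[0,0,0,0.004,0,0,0, 0,0,0,0,0,0,0, 0,0,0,0,0,0,0, 0,0,0,0,0,0,0, 0,0,0,0,0,0,0]'; python3 -m creep '[0,0,0,0.002,0,0,0, 0,0,0,0,0,0,0, 0,0,0,0,0,0,0, 0,0,0,0,0,0,0, 0,0,0,0,0,0,0]' | egrep 'pos|force'
```

```text
time_s: 5.75
position: [0.5039, -0.2554, 0.0253]
eef_rot: [[-0.243, 0.97, -0.0], [0.97, 0.243, -0.0], [-0.0, -0.0, -1.0]]
wrist_force: [0.1, 0.3, 0.2]
width: 0.0002
gripper_force: 0.0
position: [0.5038, -0.2554, 0.0247]
wrist_force: [0.5, -0.2, -0.6]
gripper_force: 0.0
```

```bash
python3 -m creep '[0,0,0,0.0015,0,0,0, 0,0,0,0,0,0,0, 0,0,0,0,0,0,0, 0,0,0,0,0,0,0, 0,0,0,0,0,0,0]'| egrep 'pos|st_f'
```

```text
position: [0.5039, -0.2554, 0.0243]
wrist_force: [-0.1, -0.2, 0.3]
```

```bash
python3 -m creep '[0,0,0,0.0015,0,0,0, 0,0,0,0,0,0,0, 0,0,0,0,0,0,0, 0,0,0,0,0,0,0, 0,0,0,0,0,0,0]'| egrep 'pos|st_f'
```

```text
position: [0.5038, -0.2554, 0.0238]
wrist_force: [-1.4, 0.5, 0.4]
```

```bash
python3 -m creep '[0,0,0,0.0015,0,0,0, 0,0,0,0,0,0,0, 0,0,0,0,0,0,0, 0,0,0,0,0,0,0, 0,0,0,0,0,0,0]'| egrep 'pos|st_f'
```

```text
position: [0.5039, -0.2554, 0.0234]
wrist_force: [0.4, -0.4, 0.1]
```

```bash
python3 -m creep '[0,0,0,0.0015,0,0,0, 0,0,0,0,0,0,0, 0,0,0,0,0,0,0, 0,0,0,0,0,0,0, 0,0,0,0,0,0,0]'| egrep 'pos|st_f'
```

```text
position: [0.5038, -0.2554, 0.0229]
wrist_force: [-1.1, 0.4, -0.3]
```

```bash
python3 -m creep '[0,0,0,0.0015,0,0,0, 0,0,0,0,0,0,0, 0,0,0,0,0,0,0, 0,0,0,0,0,0,0, 0,0,0,0,0,0,0]'| egrep 'pos|st_f'
```

```text
position: [0.5038, -0.2554, 0.0224]
wrist_force: [-0.0, 1.2, -0.4]
```

```bash
python3 -m creep '[0,0,0,0.0015,0,0,0, 0,0,0,0,0,0,0, 0,0,0,0,0,0,0, 0,0,0,0,0,0,0, 0,0,0,0,0,0,0]'| egrep 'pos|st_f'
```

```text
position: [0.5038, -0.2554, 0.022]
wrist_force: [0.5, -0.6, 0.6]
```

```bash
python3 -m creep '[0,0,0,0.0015,0,0,0, 0,0,0,0,0,0,0, 0,0,0,0,0,0,0, 0,0,0,0,0,0,0, 0,0,0,0,0,0,0]'| egrep 'pos|st_f'
```

```text
position: [0.5038, -0.2554, 0.0215]
wrist_force: [-0.6, -0.4, 0.2]
```

```bash
python3 -m creep '[0,0,0,0.0015,0,0,0, 0,0,0,0,0,0,0, 0,0,0,0,0,0,0, 0,0,0,0,0,0,0, 0,0,0,0,0,0,0]'| egrep 'pos|st_f'
```

```text
position: [0.5039, -0.2554, 0.0211]
wrist_force: [0.4, 0.7, 0.3]
```

```bash
python3 - <<'E'
from h import *
s=manip.read_state();im=manip.capture('wrist');print(s['position'],s['width'],s['time_s'])
cv2.imwrite('pics/w3.png',cv2.resize(im[100:380,180:380,::-1],None,fx=2,fy=2))
E
```

```text
[ 0.50385603 -0.25540309  0.02109445] 0.00011362999636348963 10.25
```

View pics/w3.png

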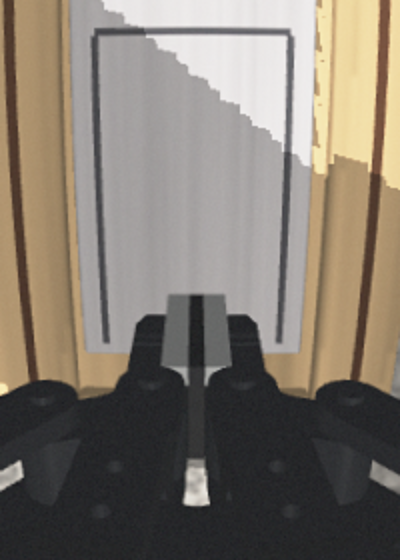

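The closed fingertips are over the lid near its plain end (tip edge at crop y≈294, lid end at y≈352). There is no contact yet, so I keep lowering.

```bash
python3 -m creep '[0,0,0,0.0015,0,0,0, 0,0,0,0,0,0,0, 0,0,0,0,0,0,0, 0,0,0,0.0007,0,0,0, 0,0,0,0,0,0,0]'| egrep 'pos|st_f'
```

```text
position: [0.5038, -0.2554, 0.0204]
wrist_force: [1.3, 0.2, 0.7]
```

```bash
python3 -m creep '[0,0,0,0.0015,0,0,0, 0,0,0,0,0,0,0, 0,0,0,0,0,0,0, 0,0,0,0,0,0,0, 0,0,0,0,0,0,0]'| egrep 'pos|st_f'
```

```text
position: [0.5038, -0.2554, 0.02]
wrist_force: [0.3, -0.2, -0.2]
```

```bash
python3 -m creep '[0,0,0,0.0015,0,0,0, 0,0,0,0,0,0,0, 0,0,0,0,0,0,0, 0,0,0,0,0,0,0, 0,0,0,0,0,0,0]'| egrep 'pos|st_f'
```

```text
position: [0.5038, -0.2554, 0.0195]
wrist_force: [-0.8, 0.3, -0.1]
```

```bash
python3 -m creep '[0,0,0,0.0015,0,0,0, 0,0,0,0,0,0,0, 0,0,0,0,0,0,0, 0,0,0,0,0,0,0, 0,0,0,0,0,0,0]'| egrep 'pos|st_f'
```

```text
position: [0.5038, -0.2554, 0.0191]
wrist_force: [-0.1, 0.5, 0.3]
```

```bash
for i in 1; do python3 -m creep '[0,0,0,0.0014,0,0,0, 0,0,0,0,0,0,0, 0,0,0,0,0,0,0, 0,0,0,0.0012,0,0,0, 0,0,0,0,0,0,0]'| egrep 'pos|st_f';done
```

```text
position: [0.5038, -0.2554, 0.0183]
wrist_force: [-0.2, 0.3, 0.4]
```

```bash
python3 -m creep '[0,0,0,0.0014,0,0,0, 0,0,0,0,0,0,0, 0,0,0,0,0,0,0, 0,0,0,0.0012,0,0,0, 0,0,0,0,0,0,0]'| egrep 'pos|st_f'
```

```text
position: [0.5038, -0.2554, 0.0175]
wrist_force: [0.8, -0.2, -0.7]
```

```bash
python3 - <<'E'
from h import *
s={'eef_rot':np.eye(3),'position':np.zeros(3)}
for z in(-.02,-.01,-.005,0,.004,.008):print(z,wrist2w([(278,247)],z,s)[0].round(4))
E
```

```text
-0.02 [ 0.0078 -0.0008 -0.02  ]
-0.01 [ 0.0034 -0.0008 -0.01  ]
-0.005 [ 0.0012 -0.0008 -0.005 ]
0 [-0.001  -0.0008  0.    ]
0.004 [-0.0028 -0.0008  0.004 ]
0.008 [-0.0045 -0.0008  0.008 ]
```

```bash
python3 - <<'E'
from h import *
s=manip.read_state();p=np.array(s['position']);o=[]
for n in('scene','side'):
    im=manip.capture(n)[:,:,::-1].copy();c=manip.calibration(n)
    def pr(X):
        q=c['R']@X+c['t'];return np.array([c['fx']*q[0]/q[2]+c['cx'],c['fy']*q[1]/q[2]+c['cy']])
    u=pr(p);print(n,'tcp',u-np.round(u).astype(int)+[40,40],[ (dz,((pr(p-[0,0,dz])-np.round(u)+[40,40])*5).round()) for dz in(-.04,-.02,0,.008)])
    x,y=np.round(u).astype(int);o.append(cv2.resize(im[y-40:y+40,x-40:x+40],None,fx=5,fy=5,interpolation=cv2.INTER_CUBIC))
cv2.imwrite('pics/c4.png',np.hstack(o))
E
```

```text
scene tcp [39.82412618 40.46589392] [(-0.04, array([210., 143.])), (-0.02, array([205., 173.])), (0, array([199., 202.])), (0.008, array([197., 214.]))]
side tcp [40.04752429 40.21105434] [(-0.04, array([202., 141.])), (-0.02, array([201., 171.])), (0, array([200., 201.])), (0.008, array([200., 213.]))]
```

View pics/c4.png

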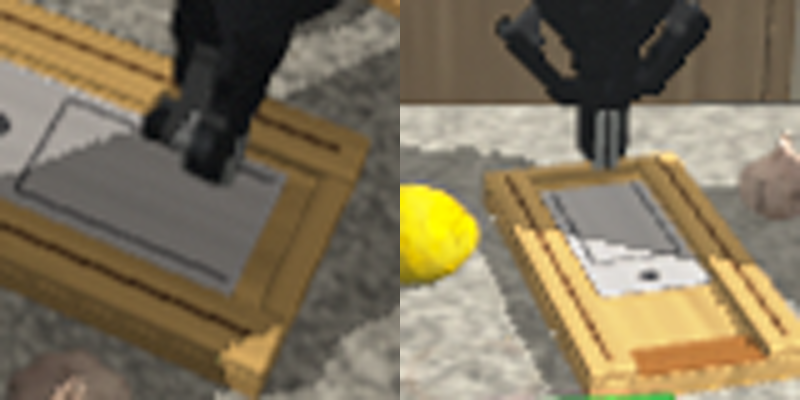

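The tips actually sit about 22–27 mm behind the reported TCP: the side crop shows the tip at v≈165, where the TCP would be at 201. The fingers are still clear of the lid by that much, so I lower with force checks.

```bash
python3 -m creep '[0,0,0,0.018,0,0,0, 0,0,0,0.018,0,0,0, 0,0,0,0.017,0,0,0, 0,0,0,0,0,0,0, 0,0,0,0,0,0,0]'| egrep 'pos|st_f|time';python3 -m creep '[0,0,0,0.0014,0,0,0, 0,0,0,0,0,0,0, 0,0,0,0.0014,0,0,0, 0,0,0,0,0,0,0, 0,0,0,0,0,0,0]'| egrep 'pos|st_f'
```

```text
time_s: 13.9
position: [0.5036, -0.2554, 0.0013]
wrist_force: [0.2, -0.0, -1.0]
position: [0.5039, -0.2554, 0.0008]
wrist_force: [0.2, -0.3, 0.6]
```

```bash
python3 -m creep '[0,0,0,0.0035,0,0,0, 0,0,0,0.0035,0,0,0, 0,0,0,0.003,0,0,0, 0,0,0,0,0,0,0, 0,0,0,0,0,0,0]'| egrep 'pos|st_f|time'
```

```text
time_s: 14.9
position: [0.5038, -0.2554, -0.0023]
wrist_force: [0.5, -0.1, -0.0]
```

```bash
python3 -m creep '[0,0,0,0.0035,0,0,0, 0,0,0,0,0,0,0, 0,0,0,0,0,0,0, 0,0,0,0,0,0,0, 0,0,0,0,0,0,0]'| egrep 'pos|st_f|time'
```

```text
time_s: 15.4
position: [0.5038, -0.2554, -0.0032]
wrist_force: [0.9, 0.5, -0.2]
```

```bash
python3 -m creep '[0,0,0,0.003,0,0,0, 0,0,0,0,0,0,0, 0,0,0,0,0,0,0, 0,0,0,0,0,0,0, 0,0,0,0,0,0,0]'| egrep 'pos|st_f|time'
```

```text
time_s: 15.9
position: [0.5038, -0.2554, -0.0042]
wrist_force: [-0.6, -0.0, -0.1]
```

```bash
python3 -m creep '[0,0,0,0.003,0,0,0, 0,0,0,0,0,0,0, 0,0,0,0,0,0,0, 0,0,0,0,0,0,0, 0,0,0,0,0,0,0]'| egrep 'pos|st_f|time'
```

```text
time_s: 16.4
position: [0.5038, -0.2554, -0.0051]
wrist_force: [-0.3, 0.6, 0.9]
```

```bash
python3 -m creep '[0,0,0,0.0025,0,0,0, 0,0,0,0,0,0,0, 0,0,0,0,0,0,0, 0,0,0,0,0,0,0, 0,0,0,0,0,0,0]'| egrep 'pos|st_f|time'
```

```text
time_s: 16.9
position: [0.5038, -0.2554, -0.0058]
wrist_force: [-0.4, -0.4, -0.1]
```

```bash
python3 -m creep '[0,0,0,0.0025,0,0,0, 0,0,0,0,0,0,0, 0,0,0,0,0,0,0, 0,0,0,0,0,0,0, 0,0,0,0,0,0,0]'| egrep 'pos|st_f|time'
```

```text
time_s: 17.4
position: [0.5038, -0.2554, -0.0066]
wrist_force: [-0.4, -0.2, 0.0]
```

```bash
python3 -m creep '[0,0,0,0.0025,0,0,0, 0,0,0,0,0,0,0, 0,0,0,0,0,0,0, 0,0,0,0,0,0,0, 0,0,0,0,0,0,0]'| egrep 'pos|st_f|time'
```

```text
time_s: 17.9
position: [0.5038, -0.2554, -0.0073]
wrist_force: [-1.3, 0.6, 0.1]
```

```bash
python3 -m creep '[0,0,0,0.0025,0,0,0, 0,0,0,0,0,0,0, 0,0,0,0,0,0,0, 0,0,0,0,0,0,0, 0,0,0,0,0,0,0]'| egrep 'pos|st_f|time'
```

```text
time_s: 18.4
position: [0.5039, -0.2554, -0.008]
wrist_force: [-0.7, -0.6, 0.1]
```

```bash
python3 -m creep '[0,0,0,0.0035,0,0,0, 0,0,0,0,0,0,0, 0,0,0,0,0,0,0, 0,0,0,0,0,0,0, 0,0,0,0,0,0,0]'| egrep 'pos|st_f|time'
```

```text
time_s: 18.9
position: [0.5038, -0.2554, -0.0091]
wrist_force: [0.3, -0.2, 0.7]
```

```bash
python3 -m creep '[0,0,0,0.003,0,0,0, 0,0,0,0,0,0,0, 0,0,0,0,0,0,0, 0,0,0,0,0,0,0, 0,0,0,0,0,0,0]'| egrep 'pos|st_f|time'
```

```text
time_s: 19.4
position: [0.5042, -0.2556, -0.0093]
wrist_force: [-1.9, 1.6, 6.3]
```

```bash
python3 -m creep '[0,0,0,0.0009,0,0,0, 0,0.015,0,0,0,0,0, 0,0.02,0,0,0,0,0, 0,0.02,0,0,0,0,0, 0,0.015,0,0,0,0,0]'| egrep 'pos|st_f|time'
```

```text
time_s: 19.9
position: [0.4997, -0.2357, -0.0093]
wrist_force: [0.3, -1.5, 6.5]
```

```bash
python3 -m creep '[0,0.02,0,0,0,0,0, 0,0.02,0,0,0,0,0, 0,0.02,0,0,0,0,0, 0,0.01,0,0,0,0,0, 0,0,0,0,0,0,0]'| egrep 'pos|st_f|time'; python3 - <<'E'
from h import *
s=manip.read_state();im=manip.capture('wrist');print(s['wrist_force'])
cv2.imwrite('pics/w5.png',np.hstack([im[0:280,180:380,::-1]]).repeat(2,0).repeat(2,1))
E
```

```text
time_s: 20.4
position: [0.4946, -0.2147, -0.0094]
wrist_force: [-0.2, 0.3, 7.9]
[-0.21609872  0.27427464  7.88934925]
```

View pics/w5.png

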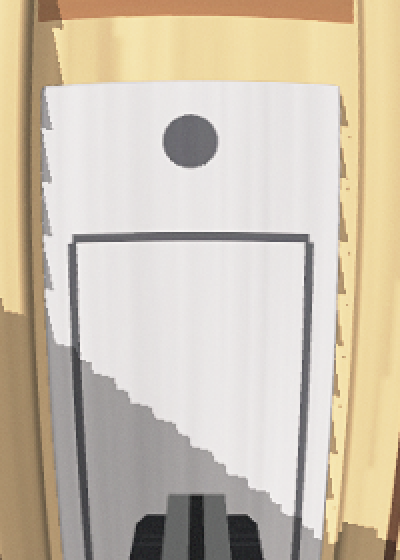

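The lid stays between the rails. Its tab edge is at crop y≈86 (image v=43, u≈275) and the sill starts at v≈10.

```bash
python3 - <<'E'
from h import *
s=manip.read_state();R=np.array(s['eef_rot'])
w=wrist2w([(275,43),(275,119)],.0165,s);print(w)
y=np.array([-.2425,.9702]);
for p in((0.47784,-.15304),(0.45865,-.07224),*w[:,:2]):print(y@p)
E
python3 -m creep '[0,0.01,0,0,0,0,0, 0,0.015,0,0,0,0,0, 0,0.015,0,0,0,0,0, 0,0.01,0,0,0,0,0, 0,0,0,0,0,0,0]'| egrep 'pos|st_f|time'
```

```text
[[ 0.46722307 -0.11441293  0.0165    ]
 [ 0.47540534 -0.14712663  0.0165    ]]
-0.264355608
-0.18130987299999998
-0.22430501602107505
-0.2580280480405091
time_s: 20.95
position: [0.4909, -0.2003, -0.0094]
wrist_force: [0.0, -0.7, 7.3]
```

```bash
python3 -m creep '[0,0.01,0,0,0,0,0, 0,0.015,0,0,0,0,0, 0,0.015,0,0,0,0,0, 0,0.01,0,0,0,0,0, 0,0,0,0,0,0,0]'| egrep 'pos|st_f|time'
```

```text
time_s: 21.45
position: [0.4876, -0.1861, -0.0091]
wrist_force: [-1.2, -0.8, 9.3]
```

Force is rising slightly with the ramp, so I ease up a little.

```bash
python3 -m creep '[0,0.01,0,-0.0006,0,0,0, 0,0.015,0,0,0,0,0, 0,0.015,0,0,0,0,0, 0,0.01,0,0,0,0,0, 0,0,0,0,0,0,0]'| egrep 'pos|st_f|time'
```

```text
time_s: 21.95
position: [0.4839, -0.1714, -0.009]
wrist_force: [0.1, -0.1, 8.9]
```

```bash
python3 -m creep '[0,0.01,0,-0.0003,0,0,0, 0,0.015,0,0,0,0,0, 0,0.015,0,0,0,0,0, 0,0.01,0,0,0,0,0, 0,0,0,0,0,0,0]'| egrep 'pos|st_f|time'; python3 - <<'E'
from h import *
s=manip.read_state();im=manip.capture('wrist');print(s['wrist_force'])
cv2.imwrite('pics/w6.png',im[0:280,180:380,::-1].repeat(2,0).repeat(2,1))
E
```

```text
time_s: 22.45
position: [0.4802, -0.1567, -0.009]
wrist_force: [-0.3, 0.1, 8.0]
[-0.31240058  0.10312878  8.01232447]
```

View pics/w6.png

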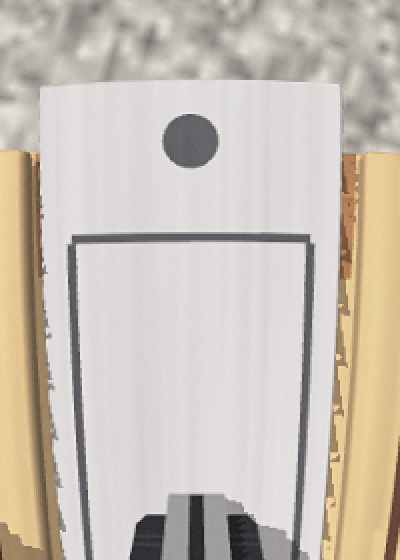

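The tab now stands out past the rest end: tab edge at image v≈42, rail ends at v≈76, and no slip under the fingers.

```bash
python3 - <<'E'
from h import *
s=manip.read_state();y=np.array([-.2425,.9702]);x=np.array([.9702,.2425])
t=wrist2w([(200,43.5),(350,43)],.0185,s);t2=wrist2w([(275,41)],.0185,s);r=wrist2w([(190,76),(368,77)],.022,s)
print(t,t2,r);print(t[:,:2]@y,t2[:,:2]@y,r[:,:2]@y,t[:,:2]@x, y@s['position'][:2],x@s['position'][:2])
E
```

```text
[[ 0.42128808 -0.06358913  0.0185    ]
 [ 0.48411485 -0.04781026  0.0185    ]] [[ 0.45280865 -0.05592276  0.0185    ]] [[ 0.4214621  -0.07883748  0.022     ]
 [ 0.49470203 -0.06087511  0.022     ]]
[-0.16385654 -0.16378337] [-0.16406236] [-0.17869268 -0.17902628] [0.39331333 0.45809423] -0.2685466440793505 0.4279112389442626
```

```bash
python3 -m creep '[0,0.012,0,0,0,0,0, 0,0.016,0,0,0,0,0, 0,0.016,0,0,0,0,0, 0,0.012,0,0,0,0,0, 0,0,0,0,0,0,0]'| egrep 'pos|st_f|time'
```

```text
time_s: 23.0
position: [0.4763, -0.1404, -0.0089]
wrist_force: [-0.0, -0.7, 9.8]
```

```bash
python3 -m creep '[0,0,0,0,0,0,0, 0,0,0,-0.02,0,0,0, 0,0,0,-0.07,0,0,0, 0,0,0,-0.07,0,0,0, 0,0,0,-0.07,0,0,0]'| egrep 'pos|st_f|time'; python3 -m creep '[1,0.1,-0.0067,0,0,0,0, 1,0.1,0,0,0,0,0, 1,0.098,0,0,0,0,0, 1,0,0,0,0,0,0, 1,0,0,0,0,0,0]'; python3 - <<'E'
from h import *
s=manip.read_state();im=manip.capture('wrist')
import json
json.dump({'position':list(map(float,s['position'])),'eef_rot':np.array(s['eef_rot']).tolist()},open('w7.json','w'))
cv2.imwrite('pics/w7.png',im[:,:,::-1])
E
```

```text
time_s: 23.5
position: [0.4744, -0.14, 0.0596]
wrist_force: [0.5, 0.6, 0.1]
time_s: 24.0
position: [0.451, -0.0532, 0.0591]
eef_rot: [[-0.245, 0.969, -0.0], [0.969, 0.245, 0.0], [0.0, -0.0, -1.0]]
wrist_force: [-0.5, 0.3, 0.0]
width: 0.0722
gripper_force: 0.0
```

View pics/w7.png

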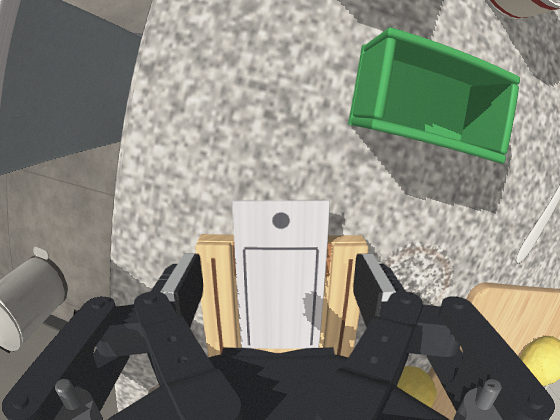

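The lid lies straight, with tab corners at (235,200) and (329,200), rail ends at v≈236 and the open fingers on either side. Viewing quota is now used up, so from here I measure from the numbers.

```bash
python3 - <<'E'
from h import *
import json
s=json.load(open('w7.json'));R=np.array(s['eef_rot'])
for n,uv,z in(('tab',[(235,201),(329,201)],.0185),('mid',[(281,200)],.0185),('edgesR',[(329,205),(325,348)],.0165),('edgesL',[(235,205),(240,348)],.0165),('rest',[(215,236),(350,236)],.022)):
    w=wrist2w(uv,z,s);print(n,w.round(4).tolist(),((w-s['position'])@R).round(4).tolist())
print(manip.read_state()['width'])
E
```

```text
tab [[0.4187, -0.0464, 0.0185], [0.48, -0.0309, 0.0185]] [[0.0145, -0.0296, 0.0406], [0.0145, 0.0335, 0.0406]]
mid [[0.4485, -0.0381, 0.0185]] [[0.0152, 0.0012, 0.0406]]
edgesR [[0.4812, -0.0341, 0.0165], [0.5171, -0.1553, 0.0165]] [[0.0111, 0.034, 0.0426], [-0.1152, 0.039, 0.0425]]
edgesL [[0.4192, -0.0497, 0.0165], [0.4472, -0.1725, 0.0165]] [[0.0112, -0.03, 0.0426], [-0.1148, -0.0329, 0.0425]]
rest [[0.4105, -0.0732, 0.022], [0.5009, -0.0505, 0.022]] [[-0.0095, -0.0442, 0.0371], [-0.0096, 0.049, 0.0371]]
0.07940464949307562
```

```bash
python3 -m creep '[1,0,0.0067,0,0,0,0, 1,0,0,0.08,0,0,0, 1,0,0,0.08,0,0,0, 1,0,0,0.06,0,0,0, 1,0,0,0,0,0,0]'| egrep 'pos|st_f|time|wid'; python3 -m creep '[1,0,0,0.03,0,0,0, 1,0,0,0.03,0,0,0, 1,0,0,0.01,0,0,0, 1,0,0,0,0,0,0, 1,0,0,0,0,0,0]'| egrep 'pos|st_f|time|wid'
```

```text
time_s: 24.55
position: [0.4514, -0.0546, -0.009]
wrist_force: [-1.4, -0.2, 0.3]
width: 0.0852
time_s: 25.05
position: [0.4534, -0.0535, -0.0278]
wrist_force: [1.4, 1.0, 0.2]
width: 0.0853
```

```bash
python3 -m creep '[0.6,0,0,0,0,0,0, 0.6,0,0,0,0,0,0, 0.6,0,0,0,0,0,0, 0.6,0,0,0,0,0,0, 0.6,0,0,0,0,0,0]'| egrep 'pos|rce|time|wid'
```

```text
time_s: 25.55
position: [0.4536, -0.0534, -0.0275]
wrist_force: [-1.6, 0.8, 5.7]
width: 0.0635
gripper_force: 64.0
```

```bash
python3 -m creep '[0,0,0,0,0,0,0, 0,0,0,-0.004,0,0,0, 0,0,0,-0.012,0,0,0, 0,0,0,-0.02,0,0,0, 0,0,0,0,0,0,0]'| egrep 'pos|rce|time|wid'
```

```text
time_s: 26.05
position: [0.4536, -0.0535, -0.0165]
wrist_force: [0.4, 0.4, -0.8]
width: 0.0634
gripper_force: 65.9
```

```bash
python3 -m creep '[0,0,0,-0.05,0,0,0, 0,0,0,-0.08,0,0,0, 0,0,0,-0.1,0,0,0, 0,0,0,-0.08,0,0,0, 0,0,0,0,0,0,0]'| egrep 'pos|rce|time|wid'; python3 - <<'E'
from h import *
import json
s=manip.read_state();im=manip.capture('wrist')
json.dump({'position':list(map(float,s['position'])),'eef_rot':np.array(s['eef_rot']).tolist()},open('w8.json','w'))
cv2.imwrite('pics/w8.png',im[:,:,::-1])
g=cv2.cvtColor(im,cv2.COLOR_RGB2GRAY);print(s['width'],s['gripper_force'])
for u in (265,278,290):print(u,g[160:345:3,u].tolist())
for v in (215,225,310,330):print(v,g[v,190:370:3].tolist())
E
```

```text
time_s: 26.55
position: [0.4554, -0.0535, 0.0786]
wrist_force: [-0.1, 1.2, -1.0]
width: 0.0633
gripper_force: 66.2
0.06332610139396666 66.20750069618225
265 [189, 178, 188, 185, 174, 168, 195, 217, 222, 212, 172, 186, 214, 214, 189, 172, 188, 192, 188, 199, 218, 197, 174, 174, 143, 149, 150, 147, 141, 142, 152, 164, 225, 225, 227, 226, 226, 226, 228, 226, 127, 96, 102, 223, 227, 226, 226, 226, 226, 225, 227, 229, 154, 98, 108, 157, 157, 157, 221, 148, 151, 155]
278 [214, 222, 191, 180, 190, 197, 167, 189, 165, 155, 172, 193, 212, 217, 206, 180, 205, 153, 159, 180, 206, 208, 162, 168, 141, 147, 151, 148, 139, 143, 154, 152, 226, 228, 227, 227, 227, 218, 102, 103, 102, 102, 103, 99, 101, 221, 226, 227, 226, 226, 226, 226, 225, 138, 79, 155, 154, 154, 156, 152, 215, 225]
290 [212, 194, 190, 189, 194, 189, 190, 159, 171, 205, 218, 214, 155, 139, 183, 214, 221, 230, 199, 213, 225, 218, 163, 173, 137, 149, 149, 156, 140, 142, 152, 150, 228, 229, 229, 230, 229, 227, 229, 235, 99, 103, 97, 226, 229, 229, 229, 229, 228, 230, 229, 230, 229, 176, 124, 230, 155, 160, 160, 159, 161, 162]
215 [187
[... 488 characters left out ...]
70, 168, 164, 163, 163, 163, 170, 168, 166, 168, 167, 174, 184, 181, 173, 174, 169, 163, 197, 209, 187, 182, 203]
310 [51, 42, 34, 33, 28, 28, 134, 153, 153, 153, 155, 156, 157, 152, 153, 155, 152, 149, 154, 155, 152, 149, 152, 151, 162, 227, 225, 226, 230, 225, 225, 228, 227, 230, 229, 228, 228, 228, 224, 229, 227, 222, 228, 228, 227, 228, 229, 227, 225, 226, 229, 230, 231, 108, 43, 46, 43, 45, 70, 50]
330 [54, 53, 48, 55, 111, 119, 215, 134, 151, 152, 155, 67, 142, 154, 151, 152, 153, 150, 153, 152, 150, 149, 149, 152, 155, 158, 154, 157, 160, 157, 155, 159, 159, 161, 160, 162, 159, 156, 155, 159, 158, 219, 228, 229, 227, 230, 230, 99, 217, 228, 229, 230, 121, 131, 114, 70, 51, 56, 52, 52]
```

```bash
python3 - <<'E'
from h import *
import json
I={'eef_rot':np.eye(3),'position':np.zeros(3)}
s=json.load(open('w7.json'))
print('w7',(wrist2w([(281,200.5),(281,220),(281,248)],.0175,s)-s['position'])@np.array(s['eef_rot']))
for z in(-.044,-.048,-.052):print(z,wrist2w([(278,254.5),(278,283.5),(278,321.5),(207.5,310),(349,310)],z,I).round(4).tolist())
im=cv2.imread('pics/w8.png',0)
for u in(220,235,250,278,300,320,335):
    c=im[225:350,u].astype(int);print(u,'edge',225+int(np.argmax(np.diff(c)[20:40]))+20,c[85:120:2].tolist())
for v in(258,265,300,320):print(v,im[v,196:222].tolist(),im[v,335:362].tolist())
E
```

```text
w7 [[ 0.0145828   0.00122158  0.04157454]
 [ 0.00076383  0.00125238  0.04156783]
 [-0.02013989  0.00130851  0.04155767]]
-0.044 [[0.015, -0.0008, -0.044], [0.0008, -0.0008, -0.044], [-0.0202, -0.0008, -0.044], [-0.0144, -0.0337, -0.044], [-0.0144, 0.0324, -0.044]]
-0.048 [[0.0169, -0.0008, -0.048], [0.0032, -0.0008, -0.048], [-0.0172, -0.0008, -0.048], [-0.0116, -0.0326, -0.048], [-0.0116, 0.0313, -0.048]]
-0.052 [[0.0188, -0.0008, -0.052], [0.0055, -0.0008, -0.052], [-0.0141, -0.0008, -0.052], [-0.0087, -0.0316, -0.052], [-0.0088, 0.0302, -0.052]]
220 edge 253 [154, 152, 154, 154, 156, 156, 133, 148, 151, 152, 155, 153, 153, 151, 149, 148, 147, 151]
235 edge 251 [154, 155, 150, 155, 111, 66, 136, 154, 152, 153, 151, 155, 151, 150, 152, 150, 151, 152]
250 edge 253 [151, 151, 152, 152, 135, 68, 115, 152, 152, 149, 149, 151, 150, 150, 149, 151, 151, 153]
278 edge 253 [225, 225, 224, 225, 226, 95, 78, 158, 155, 154, 156, 154, 156, 156, 152, 215, 224, 225]
300 edge 253 [226, 227, 225, 226, 224, 94, 127, 227, 226, 232, 158, 157, 158, 158, 156, 157, 156, 155]
320 edge 253 [227, 226, 228, 2
[... 502 characters left out ...]
14, 228, 229, 227, 223, 224, 220, 224, 224, 226, 226, 225, 228, 226, 226] [228, 227, 226, 224, 226, 226, 226, 227, 228, 228, 229, 230, 231, 232, 233, 237, 213, 64, 38, 43, 46, 42, 92, 158, 168, 166, 164]
300 [31, 37, 32, 24, 33, 35, 37, 37, 35, 33, 28, 30, 74, 137, 154, 152, 152, 149, 148, 148, 150, 153, 155, 154, 154, 157] [224, 225, 225, 225, 227, 227, 228, 229, 229, 231, 231, 238, 211, 41, 40, 47, 45, 42, 49, 43, 42, 43, 43, 46, 46, 46, 45]
320 [45, 28, 34, 34, 31, 29, 23, 83, 137, 221, 215, 217, 202, 149, 145, 148, 150, 153, 152, 149, 150, 150, 153, 154, 156, 161] [227, 224, 225, 226, 229, 229, 229, 229, 231, 230, 229, 175, 98, 103, 112, 117, 121, 118, 76, 43, 42, 43, 41, 45, 43, 55, 52]
```

```bash
cat > fit.py <<'E'
from h import *
import json
from scipy.optimize import minimize
def proj(n,X,s):
    c=manip.calibration(n)
    if n!='wrist':
        q=X@c['R'].T+c['t'];return q[:,:2]/q[:,2:]*c['fx']+[c['cx'],c['cy']]
    T=c['tool_from_camera'];p=(X-s['position'])@np.array(s['eef_rot']);p=(p-T[:3,3])@T[:3,:3]
    r=np.linalg.norm(p[:,:2],axis=1);th=np.arctan2(r,p[:,2]);return p[:,:2]/r[:,None]*(th*c['fx'])[:,None]+[c['cx'],c['cy']]
def fit(n,f,box,s=None,x0=(.4425,.177,-3.5)):
    im=cv2.imread(f);hsv=cv2.cvtColor(im,cv2.COLOR_BGR2HSV).astype(int)
    m=((hsv[...,0]<15)&(hsv[...,1]>90)&(hsv[...,2]<150)).astype(np.uint8)
    k=np.zeros_like(m);k[box[1]:box[3],box[0]:box[2]]=1;m*=k
    m=cv2.morphologyEx(m,cv2.MORPH_OPEN,np.ones((3,3)))
    _,l,st,_=cv2.connectedComponentsWithStats(m);i=1+np.argmax(st[1:,4]);m=(l==i).astype(np.uint8)
    cs,_=cv2.findContours(m,0,1);H=np.zeros_like(m);cv2.fillPoly(H,[cv2.convexHull(np.vstack(cs))],1)
    B=np.array([(a*.029,b*.047,z) for a in(1,-1) for b in(1,-1) for z in(0,.06)])
    x,y,w,h=st[i][:4];o=np.array([x-10,y-10]);S=8
    Hb=cv2.resize(H[y-10:y+h+10,x-10:x+w+10],None,fx=S,fy=S,interpolation=cv2.INTER_LINEAR)
    def cost(p):
        t=np.radians(p[2]);R=np.array([[np.cos(t),-np.sin(t),0],[np.sin(t),np.cos(t),0],[0,0,1]])
        u=(proj(n,B@R.T+[p[0],p[1],0],s)-o+.5)*S
        M=np.zeros_like(Hb);cv2.fillConvexPoly(M,cv2.convexHull(u.astype(np.float32)).round().astype(np.int32),1)
        return float((M!=Hb).sum())/max(Hb.sum(),1)
    r=min((minimize(cost,np.array(x0)+d,method='Nelder-Mead',options={'initial_simplex':np.array(x0)+d+np.array([[0,0,0],[.006,0,0],[0,.006,0],[0,0,4]])}) for d in([0,0,0],[.003,-.003,2],[-.003,.004,-2])),key=lambda r:r.fun)
    return st[i].tolist(),r.x.round(4),round(r.fun,4)
E
python3 - <<'E'
from fit import *
print(fit('wrist','pics/w1.png',(215,90,330,225),json.load(open('w1.json'))))
print(fit('scene','pics/scene0.png',(145,160,205,222)))
print(fit('side','pics/side0.png',(305,240,355,305)))
E
```

```text
([228, 103, 82, 104, 5201], array([ 0.4413,  0.1802, -3.8083]), np.float64(0.023))
([154, 170, 44, 45, 1264], array([ 0.4429,  0.1771, -4.7918]), np.float64(0.0488))
([314, 248, 32, 52, 1540], array([ 0.4433,  0.1781, -5.2394]), np.float64(0.0444))
```

```bash
python3 -m creep '[0,0,0,0,0,0,0.202, 0,0,0,0,0,0,0.202, 0,0,0,0,0,0,0.202, 0,0.06,-0.009,0,0,0,0, 0,0.12,-0.015,0,0,0,0]'| egrep 'rot|rce|time|wid'; python3 -m creep '[0,0.12,-0.015,0,0,0,0, 0,0.12,-0.015,0,0,0,0, 0,0.05,0,0,0,0,0, 0,0,0,0,0,0,0, 0,0,0,0,0,0,0]'; python3 - <<'E'
from fit import *
s=manip.read_state();im=manip.capture('wrist');cv2.imwrite('pics/w9.png',im[:,:,::-1])
s={'position':list(map(float,s['position'])),'eef_rot':np.array(s['eef_rot']).tolist()};json.dump(s,open('w9.json','w'))
print(s)
B=np.array([(.4425+a*.029,.179+b*.047,z) for a in(1,-1) for b in(1,-1) for z in(0,.06)]);u=proj('wrist',B,s);lo=u.min(0).astype(int)-25;hi=u.max(0).astype(int)+25
print(u.round().tolist());lo=lo.clip(0)
print(fit('wrist','pics/w9.png',(*lo,hi[0],min(hi[1],250)),s))
E
```

```text
time_s: 27.1
eef_rot: [[0.077, 0.997, -0.001], [0.997, -0.077, -0.002], [-0.002, -0.001, -1.0]]
wrist_force: [0.3, 1.0, -1.2]
width: 0.0635
gripper_force: 66.2
time_s: 27.6
position: [0.4466, 0.0874, 0.075]
eef_rot: [[0.072, 0.997, -0.001], [0.997, -0.072, -0.001], [-0.001, -0.001, -1.0]]
wrist_force: [-0.2, 0.1, -2.0]
width: 0.0633
gripper_force: 66.2
{'position': [0.4466405300851388, 0.0873872683878797, 0.07495416903754956], 'eef_rot': [[0.0716129923645497, 0.9974316567636035, -0.0012920566580523118], [0.9974315596439487, -0.07161463793733547, -0.0012757191480577401], [-0.0013649728331731983, -0.0011973800219802378, -0.999998351563765]]}
[[300.0, 24.0], [306.0, -2.0], [308.0, 147.0], [318.0, 159.0], [222.0, 31.0], [204.0, 7.0], [232.0, 153.0], [217.0, 166.0]]Traceback (most recent call last):
  File "<stdin>", line 7, in <module>
  File "fit.py", line 19, in fit
    Hb=cv2.resize(H[y-10:y+h+10,x-10:x+w+10],None,fx=S,fy=S,interpolation=cv2.INTER_LINEAR)
cv2.error: OpenCV(4.12.0) /io/opencv/modules/imgproc/src/resize.cpp:4208: error: (-215:Assertion failed) !ssize.empty() in function 'resize'
```

```bash
python3 -m creep '[0,0.05,0,0,0,0,0, 0,0.05,0,0,0,0,0, 0,0,0,0,0,0,0, 0,0,0,0,0,0,0, 0,0,0,0,0,0,0]'|egrep 'time'; python3 - <<'E'
from fit import *
s=manip.read_state();im=manip.capture('wrist');cv2.imwrite('pics/w10.png',im[:,:,::-1])
s={'position':list(map(float,s['position'])),'eef_rot':np.array(s['eef_rot']).tolist()};json.dump(s,open('w10.json','w'))
print(s)
B=np.array([(.4425+a*.029,.179+b*.047,z) for a in(1,-1) for b in(1,-1) for z in(0,.06)]);u=proj('wrist',B,s);lo=u.min(0).astype(int)-12;hi=u.max(0).astype(int)+12
print(u.round().tolist());lo=lo.clip(11)
print(fit('wrist','pics/w10.png',(*lo,hi[0],min(hi[1],249)),s))
E
```

```text
time_s: 28.15
{'position': [0.44924492250661985, 0.11789930198039572, 0.07571370478673253], 'eef_rot': [[0.07171883254834363, 0.9974248764477147, -0.00015780102568320207], [0.9974248210853861, -0.07171888512551207, -0.00035749005466006317], [-0.0003678867872342726, -0.00013175589044138607, -0.9999999236498456]]}
[[299.0, 64.0], [306.0, 49.0], [307.0, 187.0], [316.0, 210.0], [221.0, 70.0], [203.0, 58.0], [232.0, 192.0], [219.0, 217.0]]
([208, 52, 102, 159, 14423], array([ 0.4415,  0.18  , -3.4756]), np.float64(0.022))
```

```bash
python3 -m creep '[0,0.1,-0.009,0,0,0,0, 0,0.12,-0.009,0,0,0,0, 0,0.12,-0.009,0,0,0,0, 0,0.08,-0.009,0,0,0,0, 0,0,0,0,0,0,0]'|egrep 'time|pos|rot'; python3 -m creep '[0,0,0,0.04,0,0,0, 0,0,0,0.05,0,0,0, 0,0,0,0.04,0,0,0, 0,0,0,0.01,0,0,0, 0,0,0,0,0,0,0]'|egrep 'time|pos|rot|rce'; python3 - <<'E'
from fit import *
s=manip.read_state();im=manip.capture('wrist');print(s['position'])
g=cv2.cvtColor(im,cv2.COLOR_RGB2GRAY).astype(int)
m=im.reshape(-1,3)
for u in(220,250,278,300,335):print(u,g[240:300:2,u].tolist())
print(g[258,192:212].tolist(),g[258,340:362].tolist(),g[285:340:2,278].tolist())
E
```

```text
time_s: 28.7
position: [0.4467, 0.2487, 0.0756]
eef_rot: [[0.066, 0.998, 0.0], [0.998, -0.066, 0.001], [0.001, -0.0, -1.0]]
time_s: 29.2
position: [0.4472, 0.2436, 0.0331]
eef_rot: [[0.073, 0.997, -0.001], [0.997, -0.073, -0.001], [-0.001, -0.001, -1.0]]
wrist_force: [-0.6, 0.2, -2.2]
gripper_force: 66.2
[0.44724327 0.24356473 0.03308057]
220 [177, 190, 185, 182, 182, 188, 193, 163, 210, 215, 214, 214, 215, 215, 213, 216, 218, 141, 142, 144, 145, 143, 142, 144, 140, 140, 141, 141, 141, 138]
250 [192, 204, 214, 208, 184, 46, 59, 154, 199, 207, 205, 205, 207, 205, 204, 203, 202, 204, 205, 204, 206, 206, 198, 135, 135, 135, 136, 137, 137, 136]
278 [168, 182, 179, 178, 140, 50, 65, 147, 208, 214, 214, 214, 214, 212, 212, 215, 102, 90, 92, 91, 90, 94, 90, 90, 93, 91, 93, 88, 140, 141]
300 [159, 170, 189, 193, 148, 54, 71, 154, 214, 216, 217, 216, 216, 216, 214, 215, 216, 217, 215, 216, 216, 215, 216, 215, 216, 214, 214, 215, 214, 217]
335 [194, 213, 206, 206, 167, 135, 137, 173, 213, 216, 216, 217, 216, 215, 214, 215, 214, 214, 214, 215, 212, 213, 210, 212, 212, 211, 211, 211, 211, 211]
[128, 130, 130, 130, 130, 130, 129, 130, 124, 179, 206, 204, 203, 207, 208, 208, 208, 205, 205, 202] [214, 214, 215, 215, 215, 216, 217, 220, 220, 221, 220, 220, 223, 219, 153, 87, 86, 88, 94, 134, 130, 132] [94, 89, 93, 90, 93, 122, 143, 142, 143, 141, 142, 144, 140, 142, 141, 140, 144, 106, 56, 139, 142, 142, 141, 139, 142, 142, 142, 140]
```

```bash
python3 -m creep '[0,0.0023,0,0.015,0,0,0, 0,0,0,0.015,0,0,0, 0,0,0,0.01,0,0,0, 0,0,0,0,0,0,0, 0,0,0,0,0,0,0]'|egrep 'time|pos|wrist'; python3 -m creep '[0,0,0,0.003,0,0,0, 0,0,0,0,0,0,0, 0,0,0,0,0,0,0, 0,0,0,0,0,0,0, 0,0,0,0,0,0,0]'|egrep 'time|pos|rot|wrist'
```

```text
time_s: 29.75
position: [0.4475, 0.2454, 0.0217]
wrist_force: [-1.6, -1.1, -1.1]
time_s: 30.25
position: [0.4476, 0.2454, 0.021]
eef_rot: [[0.071, 0.997, 0.0], [0.997, -0.071, 0.0], [0.0, 0.0, -1.0]]
wrist_force: [0.8, 0.7, -1.1]
```

```bash
python3 -m creep '[0,-0.0035,0,0.0035,0,0,0, 0,0,0,0.0035,0,0,0, 0,0,0,0,0,0,0, 0,0,0,0,0,0,0, 0,0,0,0,0,0,0]'|egrep 'time|pos|wrist'; python3 -m creep '[0,0,0,0.003,0,0,0, 0,0,0,0,0,0,0, 0,0,0,0,0,0,0, 0,0,0,0,0,0,0, 0,0,0,0,0,0,0]'|egrep 'time|pos|rot|wrist'
```

```text
time_s: 30.75
position: [0.4475, 0.2443, 0.0188]
wrist_force: [-0.2, 0.3, -0.8]
time_s: 31.25
position: [0.4475, 0.2443, 0.0179]
eef_rot: [[0.071, 0.997, -0.0], [0.997, -0.071, -0.0], [-0.0, -0.0, -1.0]]
wrist_force: [1.0, 0.3, -0.4]
```

```bash
python3 -m creep '[0,0,0,0.0025,0,0,0, 0,0,0,0,0,0,0, 0,0,0,0,0,0,0, 0,0,0,0,0,0,0, 0,0,0,0,0,0,0]'|egrep 'time|pos|wrist'
```

```text
time_s: 31.75
position: [0.4475, 0.2444, 0.0171]
wrist_force: [1.4, 0.3, -0.6]
```

```bash
python3 -m creep '[0,0,0,0.0025,0,0,0, 0,0,0,0,0,0,0, 0,0,0,0,0,0,0, 0,0,0,0,0,0,0, 0,0,0,0,0,0,0]'|egrep 'time|pos|wrist'
```

```text
time_s: 32.25
position: [0.4475, 0.2445, 0.0168]
wrist_force: [-2.0, -1.7, 7.1]
```

```bash
python3 -m creep '[0,0,0,-0.001,0,0,0, 0,0,0,0,0,0,0, 0.85,0,0,0,0,0,0, 0.85,0,0,0,0,0,0, 1,0,0,0,0,0,0]'|egrep 'time|pos|wrist|wid|rce'; python3 -m creep '[1,0,0,0,0,0,0, 1,0,0,0,0,0,0, 1,0,0,0,0,0,0, 1,0,0,-0.01,0,0,0, 1,0,0,-0.02,0,0,0]'|egrep 'time|pos|wrist|wid|rce'; python3 -m creep '[1,0,0,-0.05,0,0,0, 1,0,0,-0.1,0,0,0, 1,0,0,-0.1,0,0,0, 1,0,0,-0.05,0,0,0, 1,0,0,0,0,0,0]'|egrep 'time|pos|wrist|wid|rce'; python3 - <<'E'
from fit import *
s=manip.read_state();im=manip.capture('wrist');cv2.imwrite('pics/w11.png',im[:,:,::-1])
t=json.dumps({'position':list(map(float,s['position'])),'eef_rot':np.array(s['eef_rot']).tolist()});open('w11.json','w').write(t)
s=json.loads(t)
B=np.array([[.4420,.1795]]*4)+np.array([(-33,-50),(-33,80),(33,80),(33,-50)])@np.array([[.9976,-.0698],[.0698,.9976]])/1000
print('expected px',proj('wrist',np.c_[B,[.0625]*4],s).round())
g=cv2.cvtColor(im,cv2.COLOR_RGB2GRAY);m=(g>185).astype(np.uint8)
u=proj('wrist',np.c_[B,[.0625]*4],s).mean(0).astype(int)
x,y=proj('wrist',np.array([[*B[1:3].mean(0),.0625]]),s)[0].astype(int);print('tab mid',x,y)
for uu in(x-25,x,x+25):print(uu,g[max(y-20,0):y+24:2,uu].tolist())
for v in(y+8,y+60):print(v,g[v,x-60:x-20:2].tolist(),g[v,x+20:x+64:2].tolist())
E
```

```text
time_s: 32.75
position: [0.4473, 0.2443, 0.0164]
wrist_force: [-0.2, 0.8, 0.2]
width: 0.0842
gripper_force: 0.0
time_s: 33.25
position: [0.4472, 0.2441, 0.0256]
wrist_force: [0.0, 0.3, 0.8]
width: 0.0854
gripper_force: 0.0
time_s: 33.75
position: [0.4491, 0.2452, 0.1185]
wrist_force: [0.6, -0.0, 0.3]
width: 0.085
gripper_force: 0.0
expected px [[239. 339.]
 [230. 196.]
 [322. 196.]
 [314. 339.]]
tab mid 275 195
250 [199, 210, 214, 214, 185, 148, 162, 170, 179, 193, 176, 209, 209, 209, 208, 209, 209, 207, 208, 210, 211, 210]
275 [168, 166, 142, 169, 207, 175, 169, 192, 183, 172, 174, 217, 215, 214, 215, 197, 85, 92, 90, 93, 92, 93]
300 [164, 175, 193, 207, 181, 167, 199, 192, 178, 187, 185, 215, 214, 214, 213, 213, 214, 214, 214, 213, 213, 215]
203 [149, 144, 167, 172, 164, 160, 163, 174, 215, 211, 207, 208, 215, 216, 213, 208, 212, 212, 206, 211] [215, 209, 210, 213, 213, 212, 216, 216, 209, 211, 217, 218, 222, 157, 167, 158, 160, 164, 165, 173, 183, 189]
255 [194, 200, 194, 185, 185, 198, 195, 162, 171, 222, 210, 208, 210, 78, 177, 213, 209, 210, 210, 207] [212, 206, 214, 215, 215, 216, 219, 84, 190, 216, 218, 211, 130, 119, 103, 109, 122, 127, 118, 121, 126, 125]
```

```bash
python3 - <<'E'
from cell import manip
print(manip.close_job(), manip.read_state()['time_s'])
E
```

```text
the job is handed in; nothing more can be done
the job is handed in; nothing more can be done
```

The lid is on the caddy, released and lined up with it. The last wrist picture showed the lid's tab end within about 2 pixels of where it should be, and pressing stayed under about 10 N; the job is handed in at about 34 s, and no verdict came back.

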